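# Vent the dry chamber and hold its lid ajar

## Task

The chips in the dry chamber are still under vacuum: press the black vent plunger on the valve block fully down and keep it down for about a second, so that the gauge runs back to zero, then let it up again. Then take the clear lid by its black bow handle, pull it free of the sticky gasket and hold its front edge about a finger's width (15 to 20 mm) open so that I can slip in a fresh humidity card, never letting it jump more than 40 mm open. Finish while you are still gripping the handle and holding the lid steady like that, and leave everything else on the bench where it is.

Things in the scene. Friction and masses are not known exactly. Their poses are not given: they have to be found in the camera images.
- chamber: vacuum dry chamber, fixed: aluminium box 220 (x) by 260 mm (y), rim and rubber gasket 108 mm above the bench, clear lid on top; valve block (170 x 68 mm, top 100 mm above the bench) along its -y side, spanning y -208 to -140 mm. Origin: centre of the box's underside, on the bench; -x points to its front (handle side, roughly towards the robot), z up. Turned by up to 20 degrees either way.
- vent (a joint): stroke of the sprung vent plunger: 0 up, 0.012 m fully down (hard stop). About 5 N starts it, about 12 N bottoms it; it springs back up when let go. The vacuum is gone only once it has been practically all the way down.
- vent_top (a point): centre of the top of the vent plunger's black mushroom head (28 mm across), 137 mm above the bench when up; moves straight down. In the chamber's frame at x -50, y -174 mm. The lid's edge is 40 mm away in +y; the gauge (56 mm across, top 134 mm above the bench) is centred 90 mm behind it (+x).
- gauge (a joint): needle of the dial gauge lying face up on the valve block behind the plunger: 0 is the vacuum at the start, 4.05 rad is the dial's zero (no vacuum). It turns as the plunger goes down and stays at zero when the plunger comes up. Until it is at zero the vacuum holds the lid immovably.
- lid_angle (a joint): opening angle of the lid: 0 shut, grows as the front edge rises. Front edge 234 mm from the hinge line: 0.075 rad is a 17.5 mm gap. Gasket and weight together take some 14 to 20 N straight up at the handle, the peak near 0.015 rad (3 mm); past 0.05 rad the gasket has let go and some 5 to 9 N hold the lid up. It falls shut if let go.
- lid: the lid: a clear plate 228 x 268 x 12 mm with a black bow handle near its front edge, 0.6 to 1 kg in all. Origin on the middle of its hinge line, which runs along the chamber's y at the rear, 120 mm behind the chamber's centre and 108 mm above the bench; axes as the chamber's when shut; it turns with the lid.
- lid_front (a point): middle of the lower front edge of the lid, 108 mm above the bench when shut.
- bow_grip (a point): centre of the bar of the lid's black bow handle: a round bar 12 mm thick, 110 mm long along the chamber's y, on a leg at each end. 38 mm above the lid's upper face, 158 mm above the bench when shut; 205 mm in front of the hinge line and 50 mm above it. 32 mm is free under the bar. Best pinched from above, the fingers closing along the chamber's x.
- flux_jar: small amber glass jar with a steel cap, 44 mm across and 55 mm tall, standing upright; origin at the centre of its underside. Bystander, leave it alone.
- reel: white component reel lying flat, 124 mm across and 12 mm thick; origin at the centre of its underside. Bystander, leave it alone.
- driver: screwdriver with a black handle, 160 mm long, lying on the bench. Bystander, leave it alone.
- meter: grey handheld multimeter lying on its back, 150 x 75 x 42 mm; origin at the centre of its underside. Bystander, leave it alone.
- solder_spool: metal spool of solder standing on end, 60 mm across and 38 mm tall; origin at the centre of its underside. Bystander, leave it alone.
- parts_tray: open grey tray of six compartments, 100 x 140 x 22 mm; origin at the centre of its underside. Bystander, leave it alone.
- cutters: side cutters with blue grips lying flat, 150 mm long, 11 mm thick. Bystander, leave it alone.

How it is judged (in metres and radians):
On the way, in this order (a step that is already met when the one before it is completed fails the run):
1. the vent plunger is held fully down (at least 10.5 of its 12 mm) for half a second, and the gauge has gone to zero (value of joint vent above 0.0105 m and value of joint gauge above 3.8 rad), for 0.5 s.
2. the plunger is let up again, and the lid is pulled free of the gasket by its handle (value of joint vent below 0.003 m and value of joint lid_angle above 0.05 rad and contact force between lid and the fingers above 1.5 N and distance between the grasp point and bow_grip below 0.07 m), for 0.1 s.
At the end, for the whole second after the job is handed in: the lid is held still (under 0.05 rad/s) at 0.05 to 0.12 rad (front edge 12 to 28 mm open), fingers on it (over 1.5 N) within 70 mm of the middle of the handle's bar; the plunger is up, the gauge at zero, every bystander within 30 mm of its start (all of step 2 and value of joint lid_angle below 0.12 rad and velocity of joint lid_angle between -0.05 and 0.05 rad/s and value of joint gauge above 3.8 rad and distance of each of flux_jar, reel, driver, meter, solder_spool, parts_tray, cutters from where it was at the start of the episode below 0.03 m); the arm keeps its last pose, push and grip.
It fails at once if the lid jumps or is swung more than 0.19 rad (44 mm at the front edge) open (value of joint lid_angle above 0.19 rad).
It fails at once if a bystander is moved by more than 30 mm (distance of any of flux_jar, reel, driver, meter, solder_spool, parts_tray, cutters from where it was at the start of the episode above 0.03 m).
It also fails if it takes over 45 s, if anything falls off the work surface, if the arm or the gripper's body presses on something with over 40 N, if the wrist force passes 120 N, or if a joint passes its speed limit or range.

## Robot

A 6-joint arm with a two-finger parallel gripper is mounted at the origin on the work surface. World frame = base frame: x ahead of the robot, y to its left, z up, the work surface at z = 0. Lengths are in m, angles in degrees, forces in N, time in s.
With the tool pointing down it reaches from about 0.3 to 0.75 m from the base axis. Payload 8.5 kg.
Tool frame: the origin (TCP) lies at the very end of the fingers, on their centre line; the grasp point (between the pads) lies 19 mm behind it; y points along the fingers, z is the direction in which the jaws open and shut, and the axes are right-handed (so a half turn about y gives the same grasp; the last joint's range is limited). The gripper opens to 85 mm and grips with 20 to 120 N. Pads are 22 mm wide; open, the fingers measure 114 mm over their backs; the gripper's body (76 mm by 85 mm) begins 54 mm behind the grasp point. The pads swing forward as they close: fully open they stand 13 mm farther back than shut.
Start: joints at [-83.325, 21.807, 74.336, -0, 83.858, -12.336], TCP at [0.179, -0.52, 0.231] pointing down, gripper open.
Joint ranges: [-178.18, 178.18], [-50.72, 133.34], [12.68, 142.11], [-81.47, 261.47], [9.98, 163.14], [-165.26, 165.26]. Speed limits (degrees/s): [136.94, 136.94, 180, 180, 180, 180].

## Interface

Orientations are given as a 3x3 rotation matrix whose columns are the frame's x, y, z axes.
In Python, from rig import env gives the robot as it stands. The module is installed in compiled form; this text tells all that it offers.
- The arm moves only by the tool servo_tool, never from a script. Its argument "rows" is one flat list of numbers, 7 for each row, row after row: the opening, from 0 (shut) to 1 (fully open), then the shift along the world's x, y, z in m, then the turn, a rotation vector about the world's x, y, z in degrees. A call has 1 to 10 rows; each row shifts and turns the commanded pose from where the row before left it; what a row does not reach is not made up. A row lasts 1/12 s, in which the tool goes at most 41.7 mm and 7.16 degrees, less where a joint would pass 70% of its speed; a pose out of reach is approached as far as the arm can. A call with a gripper value outside its range is refused whole. The fingers move at their own pace and stop on an object; "force" is the grip in N (left out, the last holds). Time passes only in rows, so rows that do not move let the fingers close. It gives the time, the measured TCP pose, the force and the opening at its end, in the units of the state.
- env.observe(): the state, without advancing time (a new reading comes with each control period).
- env.get_image(name): name is "scene" or "side" or "wrist"; returns the picture (480x640x3 uint8, red, green, blue); there is no depth.
- env.camera_model(name): a dict with "camera_matrix" (3x3 intrinsics, pixels), "R" (3x3) and "t" (3): a world point X has camera coordinates R X + t; the wrist camera has in their place "mount" (4x4, takes a point from camera to tool coordinates, whose origin is the TCP and whose axes are the tool frame's). Camera axes: x right, y down, z forward; pixel columns grow to the right and rows downward; lengths in m; the calibration is good to about 2 mm. A picture is of the moment at which its call begins: read the wrist's pose just before it. camera_model takes no time and is no camera call.
- env.close_job(): hands the job in, once; it reports no verdict.
The state is a dict: "time_s": time; "q": joint angles; "qvel": joint speeds; "joint_efforts": joint torques, N m; "position": TCP position; "tool_rot": TCP orientation; "ft_force": force on the tool from outside, world axes, zero at the start; "wrist_torque": the same for the moment, N m; "grip_width": finger opening in m.
Only numpy, scipy, OpenCV 4.12 (cv2) and the standard library are available. Lean on these libraries where they do the work, as an engineer would, in place of code of your own. Each camera call takes 0.05 s, during which the arm holds its last target.

## Working session

There is one attempt and no reset: what is moved stays moved. The work goes in short steps, Python scripts to look and compute and a tool call to move; the robot and the scene stay as the last step left them, time stands still between calls to the robot, and variables do not carry over. Pictures are saved under pics/ and viewed, and the job is handed in when it is done.

Besides the shell and the picture viewer there is one more tool, called after "Request:" as a command line: name --argument value ..., lists and objects as JSON in quotes. servo_tool: Moves the arm, as the interface text tells. Its arguments: {"type":"object","properties":{"rows":{"type":"array","items":{"type":"number"}},"force":{"type":"number"}},"required":["rows"]}

```bash
mkdir -p pics; python3 - <<'E'
from rig import env
import cv2,numpy as np
o=env.observe();print(o)
for n in ["scene","side","wrist"]:
    im=env.get_image(n);cv2.imwrite(f"pics/{n}0.png",im[:,:,::-1]);np.save(f"pics/{n}0.npy",im)
    print(n,env.camera_model(n))
E
```

```text
{'time_s': 0.0, 'q': array([-8.33254613e+01,  2.18419086e+01,  7.43868346e+01,  6.85818872e-04,
        8.38575119e+01, -1.23343181e+01]), 'qvel': array([-0.04942808,  0.0947006 , -0.04791651,  0.03083189,  0.00270111,
       -0.06786303]), 'joint_efforts': array([-4.47601242e-04, -4.48469782e+01, -2.31279337e+01, -1.95428793e-04,
        4.79485287e-03,  8.98504140e-06]), 'position': array([ 0.17912098, -0.5196957 ,  0.23069092]), 'tool_rot': array([[-9.45468685e-01, -1.63155348e-04,  3.25712971e-01],
       [-3.25712841e-01,  1.49661495e-03, -9.45467559e-01],
       [-3.33208814e-04, -9.99998867e-01, -1.46814436e-03]]), 'ft_force': array([-0.29012779,  0.22447239,  0.46828711]), 'wrist_torque': array([ 0.08185334,  0.02486353, -0.02306269]), 'grip_width': 0.08521048482053958}
scene {'camera_matrix': array([[441.78520366,   0.        , 317.33357056],
       [  0.        , 441.78520366, 238.86692193],
       [  0.        ,   0.        ,   1.        ]]), 'R': array([[-0.11377669,  0.9935042 , -0.00206705],
       [ 0.57032413,  0.06360997, -0.81895309],
       [-0.81350185, -0.0943566
[... 280 characters left out ...]
2344816, -0.01068367],
       [-0.38573454,  0.49702345, -0.77728795],
       [ 0.48990877, -0.6035562 , -0.62905429]]), 't': array([0.43987391, 0.30545833, 0.89899909])}
wrist {'camera_matrix': array([[350.8731064 ,   0.        , 317.53184315],
       [  0.        , 350.8731064 , 244.91296299],
       [  0.        ,   0.        ,   1.        ]]), 'mount': array([[ 3.32881107e-04,  9.64576573e-01,  2.63802811e-01,
        -6.61349025e-02],
       [-6.66616803e-04, -2.63802553e-01,  9.64576471e-01,
        -1.43161969e-01],
       [ 9.99999722e-01, -4.96944670e-04,  5.55188066e-04,
         3.24189818e-04],
       [ 0.00000000e+00,  0.00000000e+00,  0.00000000e+00,
         1.00000000e+00]])}
```

View pics/scene0.png

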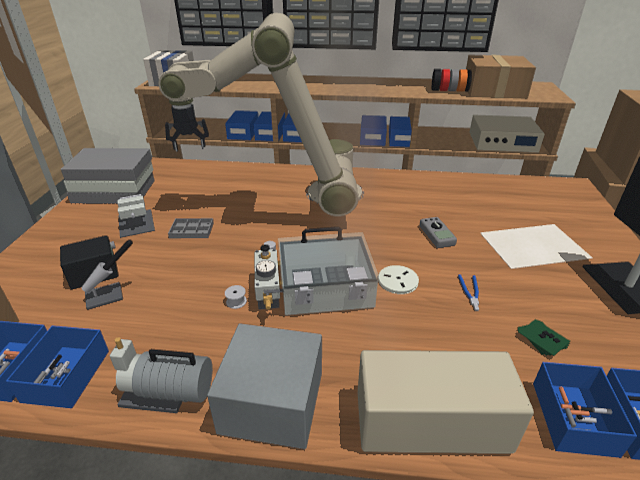

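View pics/side0.png

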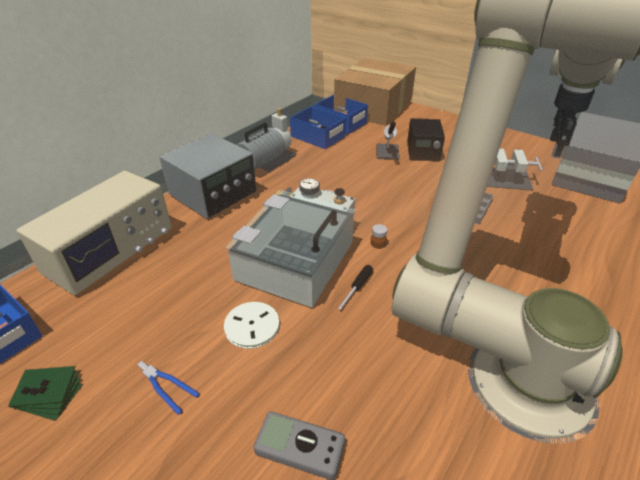

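View pics/wrist0.png

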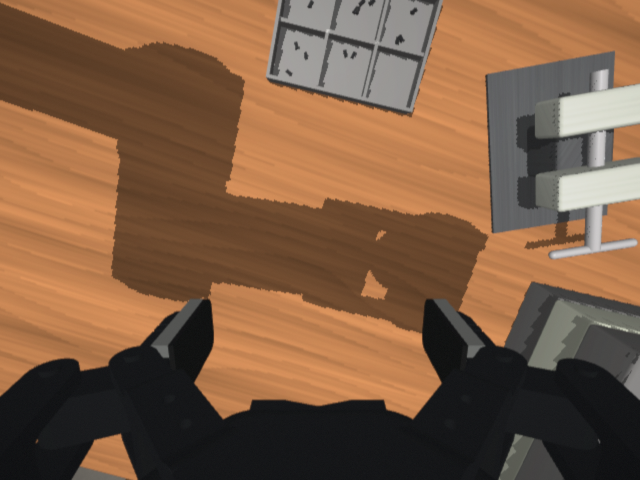

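The scene view shows the chamber at about (328,270), its handle at (322,235) and the plunger and gauge near (266,250-268). The side view has the handle at (325,230), the plunger at (340,193) and the gauge at (310,186). I'll zoom in to pick points.

```bash
python3 - <<'E'
import cv2
a=cv2.imread('pics/scene0.png')[215:325,235:395];b=cv2.imread('pics/side0.png')[170:310,225:395]
cv2.imwrite('pics/sc_z.png',cv2.resize(a,None,fx=5,fy=5,interpolation=cv2.INTER_CUBIC))
cv2.imwrite('pics/si_z.png',cv2.resize(b,None,fx=4,fy=4,interpolation=cv2.INTER_CUBIC))
E
```

```text
(no output)
```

View pics/sc_z.png

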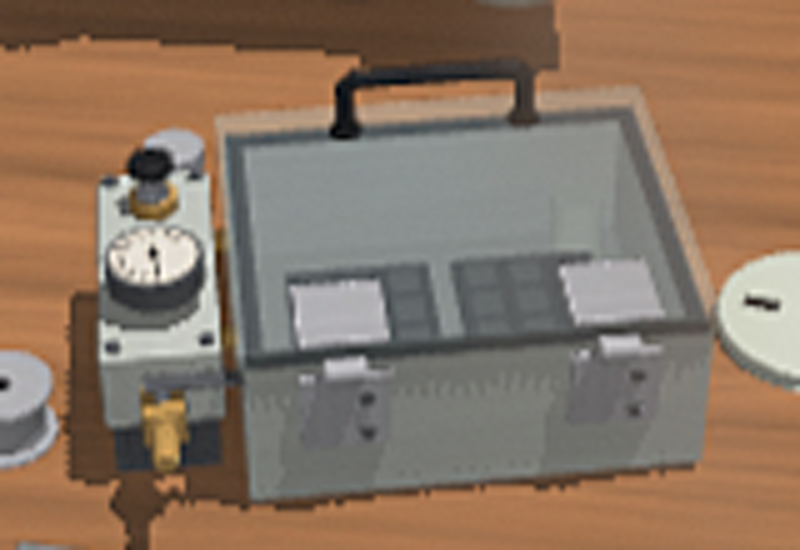

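View pics/si_z.png

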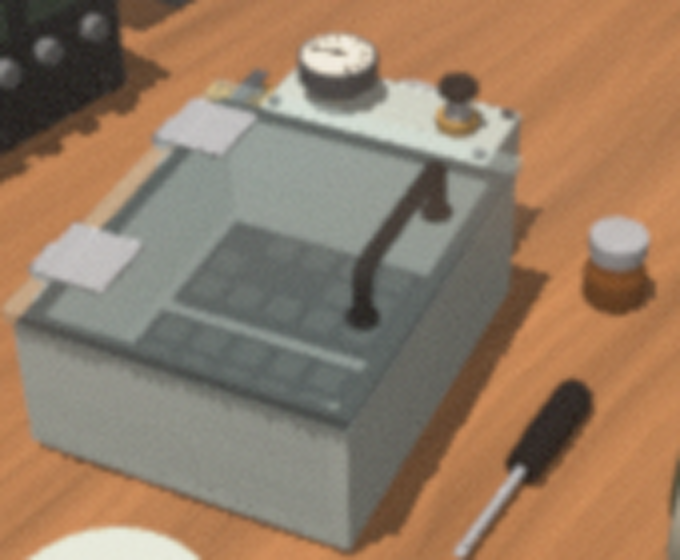

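```bash
cat > h.py <<'E'
import numpy as np
from rig import env
def ray(n,u,v):
    m=env.camera_model(n);R=m['R'];d=R.T@np.linalg.solve(m['camera_matrix'],[u,v,1.]);return -R.T@m['t'],d
def plane(n,u,v,z):
    c,d=ray(n,u,v);return c+d*(z-c[2])/d[2]
def tri(p,q):
    A=np.zeros((3,3));b=np.zeros(3)
    for n,u,v in (p,q):
        c,d=ray(n,u,v);d=d/np.linalg.norm(d);P=np.eye(3)-np.outer(d,d);A+=P;b+=P@c
    return np.linalg.solve(A,b)
def wray(o,u,v):
    m=env.camera_model('wrist');T=m['mount'];R=o['tool_rot']
    d=R@T[:3,:3]@np.linalg.solve(m['camera_matrix'],[u,v,1.]);return o['position']+R@T[:3,3],d
def wplane(o,u,v,z):
    c,d=wray(o,u,v);return c+d*(z-c[2])/d[2]
E
python3 - <<'E'
from h import *
np.set_printoptions(precision=4,suppress=True)
S=lambda x,y:("scene",235+(x+.5)/5-.5,215+(y+.5)/5-.5)
D=lambda x,y:("side",225+(x+.5)/4-.5,170+(y+.5)/4-.5)
for n,s,d,z in [("head",S(152,162),D(458,87),.132),("gauge",S(154,254),D(338,52),.134),("barmid",S(434,73),D(398,212),.158)]:
    print(n,tri(s,d),plane(*s,z),plane(*d,z))
# lid corners top z .12 scene
for p in [(217,118),(640,88),(712,322),(245,355)]: print(plane(*S(*p),.120))
for p in [(345,76),(525,71)]: print('end s',plane(*S(*p),.158))
for p in [(363,262),(434,168)]: print('end d',plane(*D(*p),.158))
E
```

```text
head [ 0.5943 -0.1565  0.133 ] [ 0.5931 -0.1566  0.132 ] [ 0.5952 -0.158   0.132 ]
gauge [ 0.6824 -0.1367  0.1357] [ 0.6811 -0.1365  0.134 ] [ 0.6843 -0.1399  0.134 ]
barmid [0.5225 0.0034 0.1599] [0.5194 0.0028 0.158 ] [0.5239 0.0018 0.158 ]
[ 0.5273 -0.1308  0.12  ]
[0.4654 0.1273 0.12  ]
[0.6885 0.1732 0.12  ]
[ 0.7437 -0.0747  0.12  ]
end s [ 0.5286 -0.0502  0.158 ]
end s [0.5112 0.0573 0.158 ]
end d [0.5115 0.0509 0.158 ]
end d [ 0.533  -0.0462  0.158 ]
```

Both views agree to a few mm, and the yaw comes out near 12.7° from several point pairs. Next I'll move above the plunger, turning the jaw axis onto the chamber's x and shutting the fingers.

Request:
servo_tool --rows '[0, 0.0207, 0.0181, 0, 0, 0, 4.18, 0, 0.0207, 0.0181, 0, 0, 0, 4.18, 0, 0.0207, 0.0181, 0, 0, 0, 4.18, 0, 0.0207, 0.0181, 0, 0, 0, 4.18, 0, 0.0207, 0.0181, 0, 0, 0, 4.18, 0, 0.0207, 0.0181, 0, 0, 0, 4.18, 0, 0.0207, 0.0181, 0, 0, 0, 4.18, 0, 0.0207, 0.0181, 0, 0, 0, 4.18, 0, 0.0207, 0.0181, 0, 0, 0, 4.18, 0, 0.0207, 0.0181, 0, 0, 0, 4.18]' --force 30

```text
time_s: 0.98
position: [0.387, -0.3379, 0.2312]
tool_rot: [[-0.485, -0.0, 0.875], [-0.875, 0.0, -0.485], [-0.0, -1.0, -0.0]]
ft_force: [-0.4, -1.1, -0.4]
grip_width: -0.0
```

Request:
servo_tool --rows '[0, 0.0207, 0.0181, 0, 0, 0, 4.18, 0, 0.0207, 0.0181, 0, 0, 0, 4.18, 0, 0.0207, 0.0181, 0, 0, 0, 4.18, 0, 0.0207, 0.0181, 0, 0, 0, 4.18, 0, 0.0207, 0.0181, 0, 0, 0, 4.18, 0, 0.0207, 0.0181, 0, 0, 0, 4.18, 0, 0.0207, 0.0181, 0, 0, 0, 4.18, 0, 0.0207, 0.0181, 0, 0, 0, 4.18, 0, 0.0207, 0.0181, 0, 0, 0, 4.18, 0, 0.0207, 0.0181, 0, 0, 0, 4.18]'

```text
time_s: 1.82
position: [0.594, -0.1568, 0.231]
tool_rot: [[0.222, -0.001, 0.975], [-0.975, 0.0, 0.222], [-0.0, -1.0, -0.001]]
ft_force: [0.4, -0.6, -0.7]
grip_width: -0.0001
```

Request:
servo_tool --rows '[0, 0, 0, 0, 0, 0, 0, 0, 0, 0, 0, 0, 0, 0]'

```text
time_s: 1.98
position: [0.5936, -0.157, 0.2306]
tool_rot: [[0.22, -0.001, 0.976], [-0.976, 0.0, 0.22], [-0.001, -1.0, -0.001]]
ft_force: [-0.3, -0.6, 0.9]
grip_width: -0.0002
```

```bash
python3 - <<'E'
from h import *
import cv2,pickle
o=env.observe();im=env.get_image('wrist');pickle.dump(o,open('pics/o1.pkl','wb'))
cv2.imwrite('pics/w1.png',im[:,:,::-1]);print({k:np.round(v,4) for k,v in o.items()})
E
```

```text
{'time_s': np.float64(1.9833), 'q': array([-2.58452e+01,  2.84248e+01,  6.34306e+01, -6.80000e-03,
        8.82045e+01, -3.85501e+01]), 'qvel': array([-2.2883, -1.0513,  1.2982, -0.3364, -0.2051,  0.3793]), 'joint_efforts': array([ 1.72590e+00, -5.11599e+01, -2.42709e+01,  1.31600e-01,
        1.41000e-02, -8.53000e-02]), 'position': array([ 0.5936, -0.157 ,  0.2306]), 'tool_rot': array([[ 2.199e-01, -1.000e-03,  9.755e-01],
       [-9.755e-01,  3.000e-04,  2.199e-01],
       [-6.000e-04, -1.000e+00, -9.000e-04]]), 'ft_force': array([-0.2986, -0.5596,  0.9177]), 'wrist_torque': array([-0.0232,  0.0408,  0.0215]), 'grip_width': np.float64(-0.0002)}
```

View pics/w1.png

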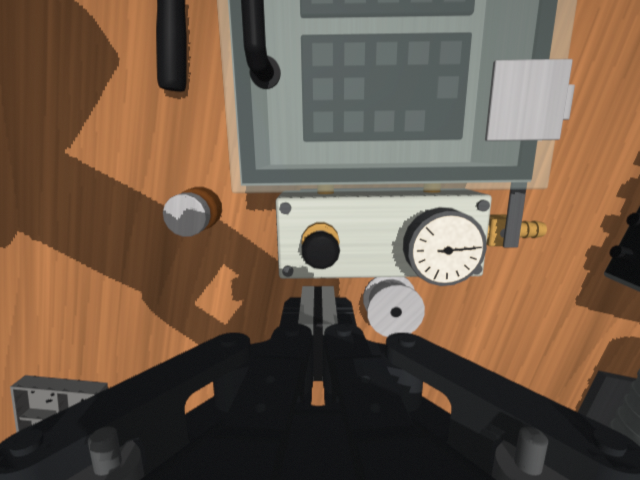

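The wrist view has the plunger head at (320,250), the gauge centre at (447,246), and the valve block edges nearly level. Its tilt is only about 1°, so the yaw is right.

```bash
python3 - <<'E'
from h import *
import cv2,pickle
o=pickle.load(open('pics/o1.pkl','rb'))
im=cv2.imread('pics/w1.png');m=(im.max(2)<45).astype(np.uint8)[225:275,290:350]
n,l,s,c=cv2.connectedComponentsWithStats(m)
print([(s[i],c[i]+[290,225]) for i in range(1,n) if s[i][4]>200])
for u,v,z in [(320,250,.134),(447.5,247,.134)]: print(wplane(o,u,v,z))
for p in [(278,197),(490,192.5),(283,278),(487,274)]: print(wplane(o,*p,.1))
E
```

```text
[(array([  12,    7,   37,   36, 1049], dtype=int32), array([319.91325071, 249.6406101 ]))]
[ 0.59539407 -0.15982115  0.134     ]
[ 0.68317743 -0.1377721   0.134     ]
[ 0.55628572 -0.13460397  0.1       ]
[ 0.71636242 -0.09497329  0.1       ]
[ 0.57315417 -0.19973698  0.1       ]
[ 0.73720256 -0.15915584  0.1       ]
```

Request:
servo_tool --rows '[0, 0.0014, -0.002, -0.016, 0, 0, 1.2, 0, 0, 0, -0.02, 0, 0, 0, 0, 0, 0, -0.02, 0, 0, 0, 0, 0, 0, -0.02, 0, 0, 0, 0, 0, 0, -0.014, 0, 0, 0, 0, 0, 0, 0, 0, 0, 0]'

```text
time_s: 2.53
position: [0.5926, -0.1604, 0.1385]
tool_rot: [[0.237, -0.005, 0.972], [-0.972, 0.002, 0.237], [-0.003, -1.0, -0.004]]
ft_force: [-0.7, -0.6, 0.0]
grip_width: 0.0004
```

```bash
python3 - <<'E'
from h import *
import cv2,pickle
o=env.observe();im=env.get_image('wrist');pickle.dump(o,open('pics/o2.pkl','wb'))
cv2.imwrite('pics/w2.png',im[:,:,::-1]);print(o['time_s'],o['position'],o['ft_force'])
E
```

```text
2.5333 [ 0.59264406 -0.16044406  0.13848805] [-0.66396244 -0.55750031  0.01302187]
```

View pics/w2.png

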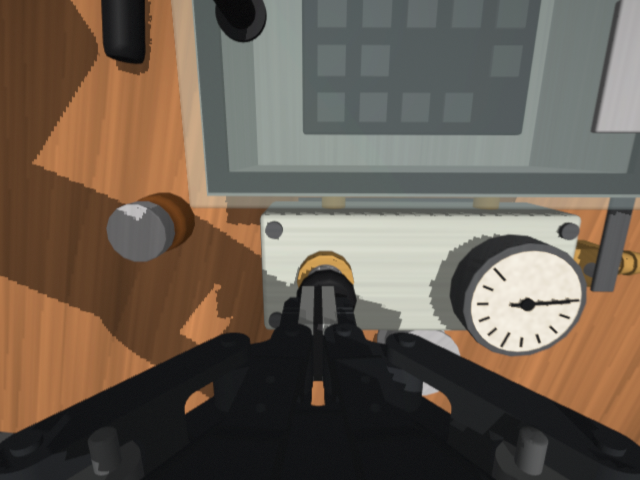

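The fingertips at (318,300) sit over the head at (327,287), about 3 mm off in x. I'll nudge across and press.

Request:
servo_tool --rows '[0, 0.003, 0.001, 0, 0, 0, 0, 0, 0, 0, -0.004, 0, 0, 0, 0, 0, 0, -0.004, 0, 0, 0, 0, 0, 0, -0.004, 0, 0, 0, 0, 0, 0, -0.002, 0, 0, 0, 0, 0, 0, 0, 0, 0, 0]'

```text
time_s: 3.08
position: [0.5984, -0.1595, 0.1289]
tool_rot: [[0.239, 0.003, 0.971], [-0.971, -0.002, 0.239], [0.003, -1.0, 0.003]]
ft_force: [-0.3, -0.7, 7.9]
grip_width: -0.0004
```

Request:
servo_tool --rows '[0, 0, 0, -0.003, 0, 0, 0, 0, 0, 0, -0.003, 0, 0, 0, 0, 0, 0, 0, 0, 0, 0]'

```text
time_s: 3.33
position: [0.5985, -0.1595, 0.1249]
tool_rot: [[0.239, 0.005, 0.971], [-0.971, -0.003, 0.239], [0.004, -1.0, 0.004]]
ft_force: [-3.9, 1.8, 19.6]
grip_width: 0.0001
```

Request:
servo_tool --rows '[0, 0, 0, -0.001, 0, 0, 0, 0, 0, 0, 0, 0, 0, 0, 0, 0, 0, 0, 0, 0, 0, 0, 0, 0, 0, 0, 0, 0, 0, 0, 0, 0, 0, 0, 0, 0, 0, 0, 0, 0, 0, 0, 0, 0, 0, 0, 0, 0, 0, 0, 0, 0, 0, 0, 0, 0, 0, 0, 0, 0, 0, 0, 0, 0, 0, 0, 0, 0, 0, 0]'

```text
time_s: 4.17
position: [0.5985, -0.1596, 0.1249]
tool_rot: [[0.239, 0.006, 0.971], [-0.971, -0.003, 0.239], [0.005, -1.0, 0.005]]
ft_force: [-6.7, 2.4, 25.8]
grip_width: -0.0002
```

```bash
python3 - <<'E'
from h import *
import cv2
o=env.observe();im=env.get_image('wrist')
cv2.imwrite('pics/w3.png',im[:,:,::-1]);print(o['time_s'],o['position'],o['ft_force'])
E
```

```text
4.1667 [ 0.59854491 -0.1595634   0.12486075] [-6.68310734  2.4306333  25.77454752]
```

View pics/w3.png

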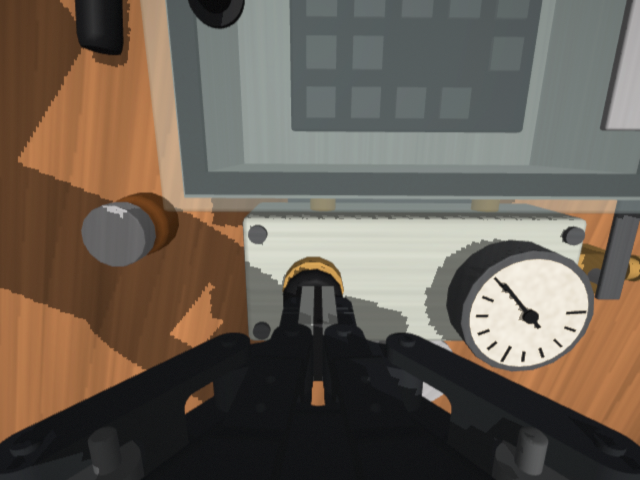

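The needle has swung from the right (575,312) to the zero mark at upper left (500,280), about 225°, so the vacuum is gone. The plunger is bottomed at 0.125. I'll hold a little longer, lift, and go above the handle.

Request:
servo_tool --rows '[0, 0, 0, 0, 0, 0, 0, 0, 0, 0, 0, 0, 0, 0, 0, 0, 0, 0, 0, 0, 0, 0, 0, 0, 0.005, 0, 0, 0, 0, 0, 0, 0.02, 0, 0, 0, 0, 0, 0, 0.03, 0, 0, 0, 0, 0, 0, 0.03, 0, 0, 0, 0, 0, 0, 0.03, 0, 0, 0]'

```text
time_s: 4.88
position: [0.5973, -0.1589, 0.237]
tool_rot: [[0.239, 0.0, 0.971], [-0.971, -0.0, 0.239], [0.0, -1.0, 0.0]]
ft_force: [-0.3, -0.2, 0.1]
grip_width: -0.0002
```

Request:
servo_tool --rows '[0.6, -0.013, 0.027, 0, 0, 0, 0, 0.6, -0.013, 0.027, 0, 0, 0, 0, 0.6, -0.013, 0.027, 0, 0, 0, 0, 0.6, -0.013, 0.027, 0, 0, 0, 0, 0.6, -0.013, 0.027, 0, 0, 0, 0, 0.6, -0.013, 0.026, 0, 0, 0, 0, 0.6, 0, 0, 0, 0, 0, 0, 0.6, 0, 0, 0, 0, 0, 0]'

```text
time_s: 5.55
position: [0.5193, 0.0029, 0.236]
tool_rot: [[0.241, 0.001, 0.971], [-0.971, -0.0, 0.241], [0.001, -1.0, 0.001]]
ft_force: [0.2, -0.2, 0.6]
grip_width: 0.0511
```

```bash
python3 - <<'E'
from h import *
import cv2,pickle
o=env.observe();im=env.get_image('wrist');pickle.dump(o,open('pics/o4.pkl','wb'))
cv2.imwrite('pics/w4.png',im[:,:,::-1]);print(o['time_s'],o['position'],o['ft_force'],o['tool_rot'])
E
```

```text
5.55 [0.51925453 0.00287546 0.23598966] [ 0.18987404 -0.20016112  0.62034808] [[ 2.40660722e-01  1.19911145e-03  9.70608561e-01]
 [-9.70609030e-01 -4.51567521e-04  2.40661396e-01]
 [ 7.26875139e-04 -9.99999179e-01  1.05519384e-03]]
```

View pics/w4.png

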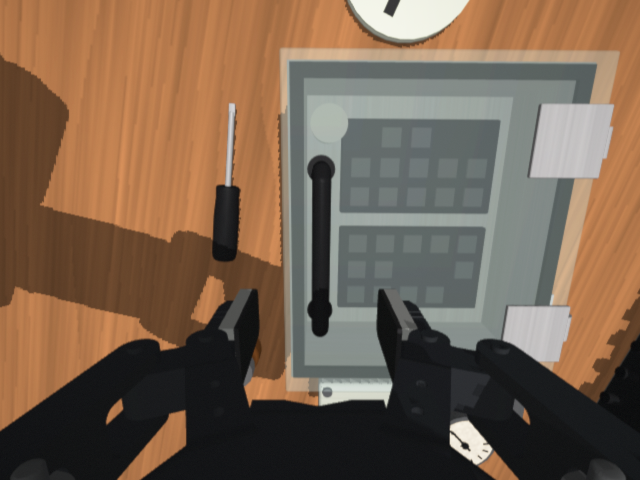

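The bar runs from about (321,160) to (320,330), centred at (320,245) and between the fingers.

```bash
python3 - <<'E'
from h import *
import pickle
o=pickle.load(open('pics/o4.pkl','rb'))
for p in [(321,163),(320,329),(320.5,245)]: print(wplane(o,*p,.158))
E
```

```text
[0.50696988 0.05939052 0.158     ]
[ 0.53378489 -0.0505872   0.158     ]
[0.51933939 0.0086422  0.158     ]
```

The bar measures 113 mm with its centre at (0.520, 0.004) and yaw 13.7°, which agrees with the earlier estimates. Descending and gripping.

Request:
servo_tool --rows '[0.6, 0.001, 0.001, -0.02, 0, 0, 0, 0.6, 0, 0, -0.02, 0, 0, 0, 0.6, 0, 0, -0.02, 0, 0, 0, 0.6, 0, 0, -0.02, 0, 0, 0, 0.6, 0, 0, -0.016, 0, 0, 0, 0.6, 0, 0, 0, 0, 0, 0, 0.6, 0, 0, 0, 0, 0, 0]'

```text
time_s: 6.18
position: [0.5209, 0.0021, 0.1391]
tool_rot: [[0.238, -0.001, 0.971], [-0.971, 0.0, 0.238], [-0.0, -1.0, -0.001]]
ft_force: [-0.1, -0.3, 0.4]
grip_width: 0.0513
```

```bash
python3 - <<'E'
from h import *
import cv2
o=env.observe();im=env.get_image('wrist')
cv2.imwrite('pics/w5.png',im[:,:,::-1]);print(o['time_s'],o['position'],o['ft_force'])
E
```

```text
6.1833 [0.52093943 0.00210412 0.13912941] [-0.12300602 -0.2669283   0.41876304]
```

View pics/w5.png

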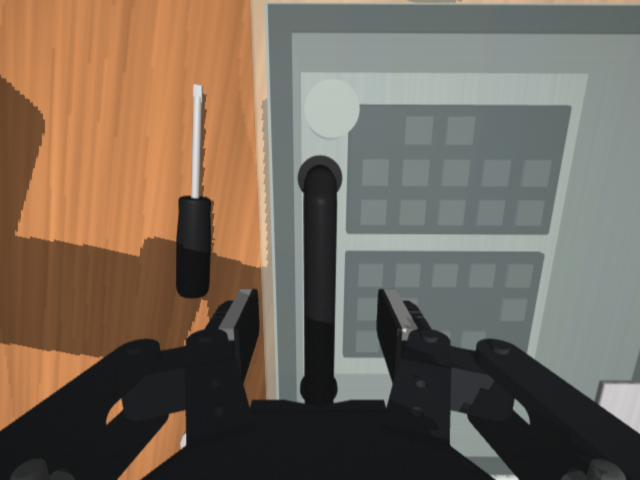

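The bar (column 319) is centred between the pads (247 and 387). Closing on it now.

Request:
servo_tool --rows '[0, 0, 0, 0, 0, 0, 0, 0, 0, 0, 0, 0, 0, 0, 0, 0, 0, 0, 0, 0, 0, 0, 0, 0, 0, 0, 0, 0, 0, 0, 0, 0, 0, 0, 0]' --force 80

```text
time_s: 6.65
position: [0.5213, 0.003, 0.1402]
tool_rot: [[0.239, 0.003, 0.971], [-0.971, -0.0, 0.239], [0.001, -1.0, 0.002]]
ft_force: [1.6, 1.3, 6.0]
grip_width: 0.0095
```

```bash
python3 - <<'E'
from h import *
import cv2
for n,(a,b,c,d) in {'wrist':(0,480,0,640),'side':(150,310,225,425)}.items():
    im=env.get_image(n)[a:b,c:d]
    if n=='side': im=cv2.resize(im,None,fx=4,fy=4,interpolation=cv2.INTER_CUBIC)
    cv2.imwrite(f'pics/{n}6.png',im[:,:,::-1])
o=env.observe();print(o['time_s'],o['position'],o['ft_force'],o['grip_width'])
E
```

```text
6.75 [0.52128046 0.00296399 0.14026466] [1.10041317 0.949353   5.70166792] 0.009308485920734733
```

View pics/wrist6.png

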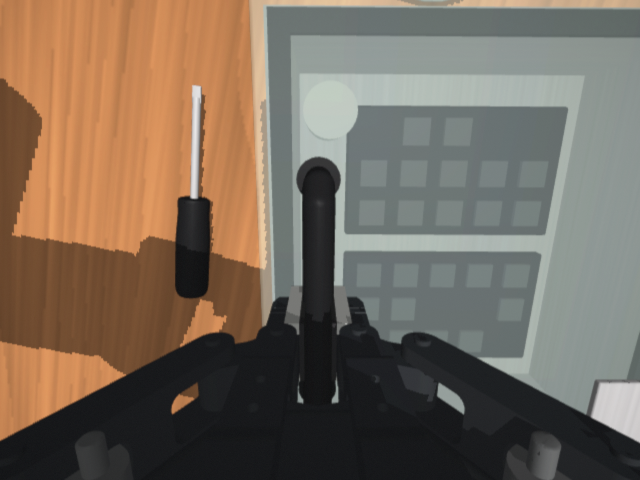

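View pics/side6.png

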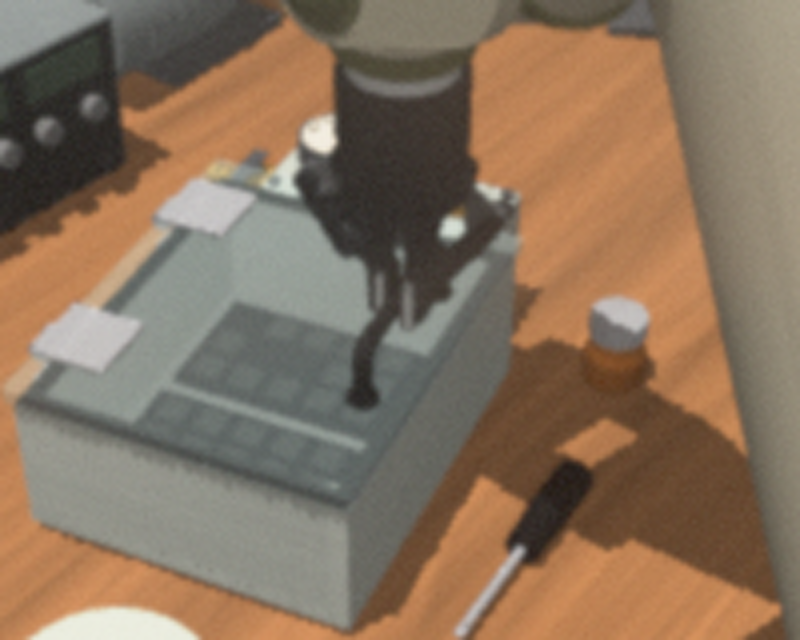

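The bar is firmly straddled by the pads at mid-handle. Now a slow lift along the lid's arc, in small steps.

Request:
servo_tool --rows '[0, 0.0003, 0.0001, 0.0015, -0.1, 0.41, 0, 0, 0.0003, 0.0001, 0.0015, -0.1, 0.41, 0, 0, 0.0003, 0.0001, 0.0015, -0.1, 0.41, 0, 0, 0.0003, 0.0001, 0.0015, -0.1, 0.41, 0, 0, 0.0003, 0.0001, 0.0015, -0.1, 0.41, 0, 0, 0.0003, 0.0001, 0.0015, -0.1, 0.41, 0]'

```text
time_s: 7.25
position: [0.5219, 0.0032, 0.1463]
tool_rot: [[0.238, -0.047, 0.97], [-0.971, -0.011, 0.238], [-0.001, -0.999, -0.048]]
ft_force: [5.4, -4.1, -16.0]
grip_width: 0.0093
```

Request:
servo_tool --rows '[0, 0.0003, 0.0001, 0.0015, -0.1, 0.41, 0, 0, 0.0003, 0.0001, 0.0015, -0.1, 0.41, 0, 0, 0.0003, 0.0001, 0.0015, -0.1, 0.41, 0, 0, 0.0003, 0.0001, 0.0015, -0.1, 0.41, 0, 0, 0, 0, 0, 0, 0, 0, 0, 0, 0, 0, 0, 0, 0]'

```text
time_s: 7.75
position: [0.5234, 0.0036, 0.1533]
tool_rot: [[0.239, -0.073, 0.968], [-0.971, -0.018, 0.238], [0.0, -0.997, -0.075]]
ft_force: [2.5, -4.1, -9.2]
grip_width: 0.0098
```

```bash
python3 - <<'E'
from h import *
import cv2
for n,(a,b,c,d) in {'wrist':(0,480,0,640),'side':(150,310,225,425)}.items():
    im=env.get_image(n)[a:b,c:d]
    if n=='side': im=cv2.resize(im,None,fx=4,fy=4,interpolation=cv2.INTER_CUBIC)
    cv2.imwrite(f'pics/{n}7.png',im[:,:,::-1])
o=env.observe();print(o['time_s'],o['position'],o['ft_force'],o['grip_width'])
E
```

```text
7.85 [0.52350392 0.00354504 0.15351405] [ 4.20610062 -4.17552723 -9.28082734] 0.00913177492225276
```

View pics/side7.png

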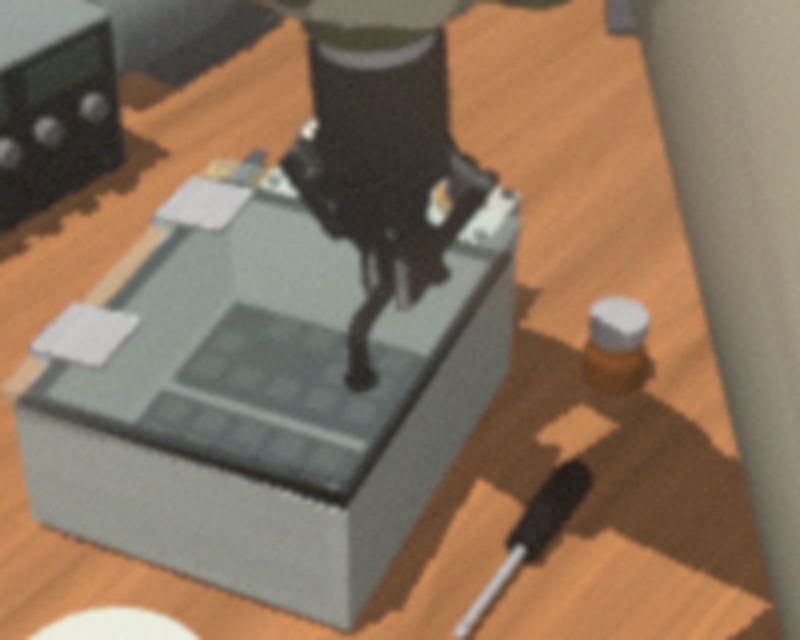

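View pics/wrist7.png

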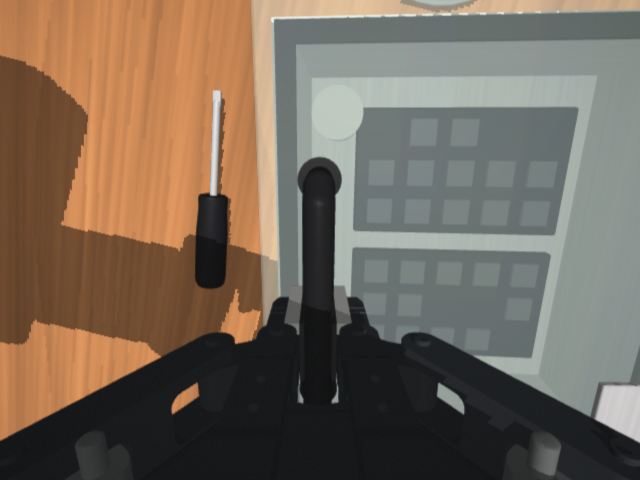

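The grip is unchanged, the force has dropped to about 9 N so the gasket has let go, and the bar is about 13.5 mm up (around 0.066 rad). I'll raise it slightly to centre the gap, then hold.

Request:
servo_tool --rows '[0, 0.0003, 0.0001, 0.001, -0.1, 0.3, 0, 0, 0.0003, 0.0001, 0.001, -0.1, 0.3, 0, 0, 0, 0, 0, 0, 0, 0, 0, 0, 0, 0, 0, 0, 0, 0, 0, 0, 0, 0, 0, 0, 0, 0, 0, 0, 0, 0, 0, 0, 0, 0, 0, 0, 0, 0]'

```text
time_s: 8.43
position: [0.524, 0.0037, 0.1558]
tool_rot: [[0.239, -0.083, 0.968], [-0.971, -0.022, 0.238], [0.001, -0.996, -0.086]]
ft_force: [1.6, -4.5, -7.2]
grip_width: 0.0094
```

```bash
python3 - <<'E'
from h import *
import cv2
for n,(a,b,c,d) in {'scene':(205,325,235,395),'side':(150,310,225,425)}.items():
    im=env.get_image(n)
    cv2.imwrite(f'pics/{n}8.png',cv2.resize(im[a:b,c:d],None,fx=4,fy=4,interpolation=cv2.INTER_CUBIC)[:,:,::-1])
im=env.get_image('scene');cv2.imwrite('pics/full8.png',im[:,:,::-1])
o=env.observe();print(o['time_s'],o['position'],o['ft_force'],o['grip_width'],o['qvel'])
z0=plane('side',225+362/4,150+395/4,.12);print(z0)
E
```

```text
8.5833 [0.52399358 0.00367539 0.15579103] [ 2.52697252 -4.82182729 -6.7401473 ] 0.00963119598179802 [ 0.00941173  0.0385869  -0.05823427 -0.0613211   0.0201037   0.00995761]
[0.50912721 0.05386135 0.12      ]
```

View pics/side8.png

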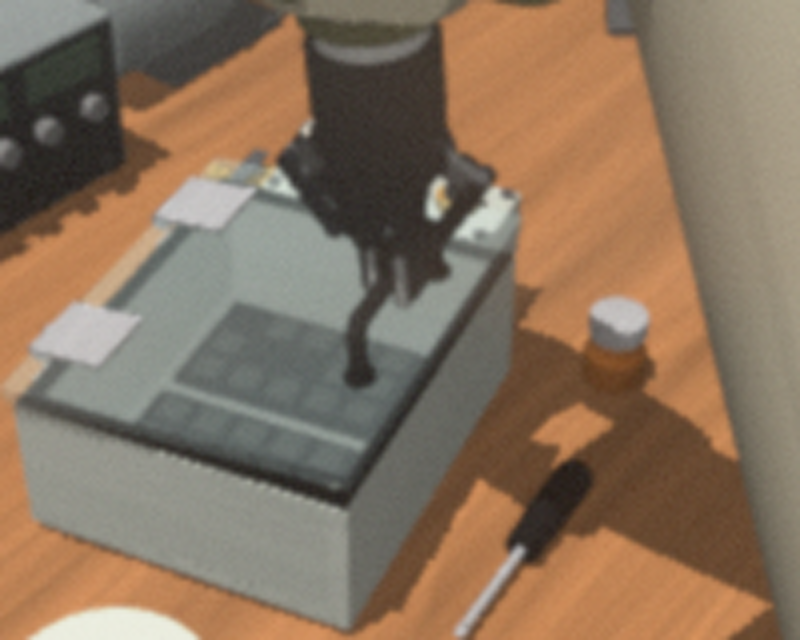

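View pics/scene8.png

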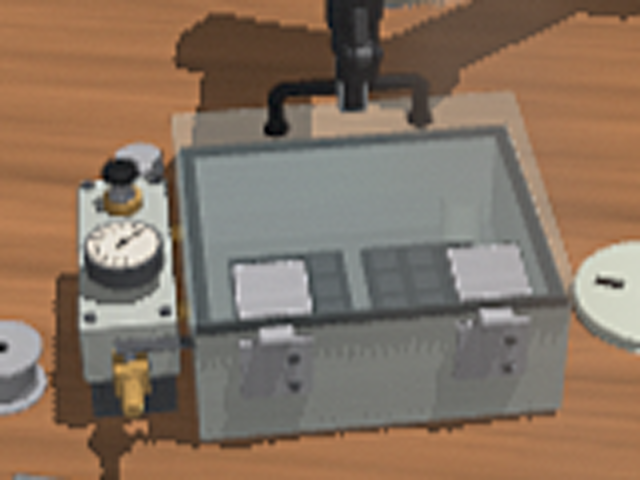

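View pics/full8.png

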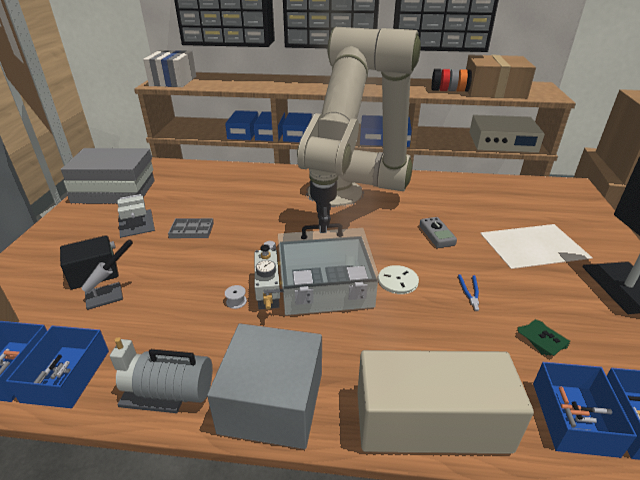

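The lid front is visibly raised, with the plunger up, the needle at zero and the bystanders in place. Both estimates of the opening, 0.078 rad from the TCP rise and about 0.07 rad from the handle legs' pixel shift, are inside the band. Handing in.

```bash
python3 - <<'E'
from rig import env
print(env.close_job())
E
```

```text
the job is handed in; nothing more can be done
None
```

The job is handed in at about 8.6 s, with the gripper still on the handle and the lid held slightly open; the hand-in itself reports no verdict.

- **Vent:** I pressed the plunger to its hard stop (fingertips at z 0.125 m, about 20 to 26 N) and kept it there for about a second. The wrist picture then showed the needle turned about 225° to the zero mark. After I let go, a picture showed the plunger up again and the needle still at zero.
- **Lid:** I gripped the bow handle at its middle with 80 N and lifted slowly along the lid's arc. The highest pull I read was about 16 N, dropping to about 7 N once the gasket let go. I saw no jump.
- **Opening at the end:** the rise of the tool gives about 0.078 rad, an 18 mm gap at the front edge. The handle legs' shift in the picture gives roughly 0.07 rad, about 16.5 mm. Both are within your 15 to 20 mm, and the arm was practically still.
- **Bystanders:** all of them looked to be where they started in the last picture, judged by eye and not measured.
- **Odd reading:** the finger opening read 9.5 mm on the 12 mm bar. The bar stayed seated between the pads throughout, so I put this down to the pads giving under the grip.

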